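Pop the chocolate tablet and trap it

TASK

Press the round red release button of the chocolate tray with one finger and keep it down, and with the other finger trap the chocolate tablet that the spring ejector drives out, before it runs off the open end of its lane. Do not lift, tip or crush the tablet, and leave the mug, the jar and the spoon where they stand. Finish while holding it so: one finger still keeping the button down, the popped tablet resting still and flat in its lane, stopped by the other finger.

Things in the scene. Friction and masses are not known exactly. Their poses are not given: they have to be found in the camera images.
- tray: Fixed wooden tray with a straight lane. Origin on the lane's centreline at counter height (underside); local x runs along the lane the way the tablet is driven out, y to the left of that, z up. Deck top 30 mm above the counter. Low steel rails 4 thick at y = +-31.5 mm, top at z = 38. A wing below the button (x -43 to 13, y to 79, top z = 30).
- lane_end (a point): middle of the deck's edge at the open end of the lane, on the deck top: x = 48, y = 0, z = 30 mm in the tray's frame; beyond it there is only the counter, 30 mm lower
- catch (a point): where the red catch bar crosses the lane, at deck height: x = -19.5, y = 0, z = 30 mm in the tray's frame. The bar (4 thick, 44 long across the lane) stands 7 mm above the deck in front of the waiting tablet and sinks with the button; fixed point, does not sink
- housing (a point): centre of the top of the steel ejector housing behind the tablet: 40 long, 67 wide, top at z = 60 mm, centred at x = -105 in the tray's frame; a thin rod with a black knob sticks out behind it to x = -199 at z = 44
- button_top (a point): centre of the top face of the round red release button, diameter 28, beside the lane on its left (local +y) side: at x = -15, y = 55, z = 48 in the tray's frame while unpressed, sinking with it
- release (a joint): how far the red button is pressed, in m: 0 up, 0.012 fully down (its top then at z = 36 mm). Springs back when let go; takes 2.4 N to start and 6 N fully down, a little more with friction. The tablet is freed at about 0.007; if the button rises while the tablet is over the catch, the catch pushes the tablet up
- ejector (a joint): how far the damped spring ejector plate behind the tablet has come out, in m: 0 waiting, 0.105 fully out (tablet driven off the open end). Pushes with 4.8 N falling to 3.2 N, also while the tablet is held. Freed, the tablet travels at about 50 mm/s slowing to 35, so it runs off in a little over 2 s
- tablet: round dark-brown chocolate tablet lying flat, diameter 56, 20 thick, about 60 g; origin at the centre of its underside. Waits in the lane at x = -50, y = 0, z = 30 mm in the tray's frame (front edge at x = -22, top at z = 50) between ejector plate and catch. Cracks if pushed with more than 25 N
- mug: loose terracotta mug, outer diameter 76, 80 tall, handle on its local +y side; origin at the centre of its underside. Bystander beside the tray
- jar: loose amber glass jar with steel cap, diameter 54, 85 tall; origin at the centre of its underside. Bystander beside the tray
- spoon: loose wooden spoon lying on the counter, 200 long along its local x; origin about its middle on the counter. Bystander
Mind the look-alikes: they are no part of the job. Of the things like the tablet, leave any that is blue, green or grey; of the rest the smaller one is meant.

How it is judged:
On the way, in this order (a step that is already met when the one before it is completed fails the run):
1. the release button is pressed down (value of joint release above 0.006 m), for 0.02 s.
2. the button is held down and a finger stops the popped tablet (value of joint release above 0.005 m and contact force between the fingers and tablet above 0.5 N and x of tablet in the frame of tray above -0.042 m and linear speed of tablet below 0.01 m/s), for 0.2 s.
At the end, for the whole second after the job is handed in: The button is still held down (at least 5 mm), the tablet lies flat in its lane, popped at least 8 mm forward of where it waited and short of the open end (centre at least 6 mm inside it), at rest, and a finger touches it with more than 0.5 N (all of step 2 and x of tablet in the frame of tray below 0.042 m and y of tablet in the frame of tray between -0.008 and 0.008 m and z of tablet in the frame of tray between 0.025 and 0.036 m and angle between tablet's own z axis and vertical below 0.15 rad); the arm keeps its last pose, push and grip.
It fails at once if the tablet runs off the open end (x of tablet in the frame of tray above 0.042 m).
It fails at once if the tablet is lifted (z of tablet in the frame of tray above 0.042 m).
It fails at once if the tablet is tipped up (angle between tablet's own z axis and vertical above 0.4 rad).
It fails at once if the tablet is crushed (over 25 N) (contact force between the fingers and tablet above 25 N).
It fails at once if the mug, jar or spoon is disturbed (distance of any of mug, jar, spoon from where it was at the start of the episode above 0.02 m).
It also fails if it takes over 32 s, if anything falls off the work surface, if the arm or the gripper's body presses on something with over 40 N, if the wrist force passes 120 N, or if a joint passes its speed limit or range.

ROBOT

A 7-joint arm with a two-finger parallel gripper is mounted at the origin on the work surface. World frame = base frame: x ahead of the robot, y to its left, z up, the work surface at z = 0. Lengths are in m, angles in rad, forces in N, time in s.
With the tool pointing down it reaches from about 0.35 to 0.9 m from the base axis. Payload 7.2 kg.
Tool frame: the origin (TCP) lies between the finger pads; the fingertips stand 14 mm ahead of it and the grasp point (between the pads) lies 5 mm behind it; y points along the fingers, z is the direction in which the jaws open and shut, and the axes are right-handed (so a half turn about y gives the same grasp; the last joint's range is limited). The gripper opens to 88 mm and grips with 3 to 60 N. Pads are 20 mm wide; open, the fingers measure 115 mm over their backs; the gripper's body (75 mm by 178 mm) begins 61 mm behind the grasp point.
Start: joints at [-1.194, 0.411, -0.013, 1.596, 0.006, 1.134, -0.082], TCP at [0.269, 0.564, 0.237] pointing down, gripper open.
Joint ranges: [-2.95, 2.95], [-0.29, 1.99], [-1.47, 1.44], [0.14, 2.54], [-1.03, 4.17], [0.13, 1.85], [-2.86, 2.86]. Speed limits (rad/s): [2.39, 2.39, 3.01, 3.01, 3.14, 3.14, 3.14].

INTERFACE

Orientations are given as a unit quaternion [w, x, y, z].
In Python, from rig import monitor, snapshot, sign_off gives the robot as it stands.
- The arm moves only by the shell command python3 -m handwheel 'ROWS'. ROWS is JSON, a list that holds one entry, the list of rows, each a list of 7 numbers: the shift along the tool's x, y, z in m, then the turn, a rotation vector about the tool's x, y, z in degrees, then the opening, from -1 (shut) to 1 (fully open). In form: [[[tx, ty, tz, rx, ry, rz, grip], ...]]. A call has 1 to 12 rows; each row is the pose to reach, as a shift and turn from the pose commanded when the call began, along the tool's axes at that moment; what a row does not reach only later rows make up. A row lasts 1/8 s, in which the tool goes at most 62.5 mm and 10.7 degrees, less where a joint would pass 70% of its speed; a pose out of reach is approached as far as the arm can. A call with a gripper value outside its range is refused whole. The fingers move at their own pace and stop on an object; the grip force is fixed at half the most. Time passes only in rows, so rows that repeat a pose let the fingers close. It gives the time, the measured TCP pose, the force and the opening at its end, in the units of the state.
- monitor.read_state(): the state, without advancing time (a new reading comes with each control period).
- snapshot(name): name is "scene" or "top"; returns a dict with "frame" (480x640x3 uint8, blue, green, red), "z_map" (480x640 float32, m along the optical axis (not along the pixel's ray), 0 where there is no reading), "mtx" (3x3 intrinsics, pixels), "R" (3x3) and "t" (3): a world point X has camera coordinates R X + t. Camera axes: x right, y down, z forward; pixel columns grow to the right and rows downward; lengths in m; the calibration is good to about 2 mm. A picture is of the moment at which its call begins.
- sign_off(): hands the job in, once; it reports no verdict.
The state is a dict: "clock": time; "qpos": joint angles; "joint_velocities": joint speeds; "tau": joint torques, N m; "position": TCP position; "eef_rot": TCP orientation; "wrist_force": force on the tool from outside, world axes, zero at the start; "ft_torque": the same for the moment, N m; "opening": finger opening in m.
Only numpy, scipy, OpenCV 4.12 (cv2) and the standard library are available. Lean on these libraries where they do the work, as an engineer would, in place of code of your own. Each camera call takes 0.05 s, during which the arm holds its last target.

## Working session

There is one attempt and no reset: what is moved stays moved. The work goes in short steps, Python scripts to look and compute and a shell command to move; the robot and the scene stay as the last step left them, time stands still between calls to the robot, and variables do not carry over. Pictures are saved under pics/ and viewed, and the job is handed in when it is done.

```bash
ls; mkdir -p pics; python3 - <<'E'
from rig import monitor, snapshot
import cv2, numpy as np
s=monitor.read_state(); print(s)
for n in ("scene","top"):
    d=snapshot(n); cv2.imwrite(f"pics/{n}0.png",d["frame"]); np.savez(f"{n}0.npz",**d)
    print(n,d["mtx"].tolist(),d["R"].tolist(),d["t"].tolist())
E
```

```text
pics
{'clock': 0.0, 'qpos': array([-1.19422542,  0.41186332, -0.01271633,  1.59704525,  0.00561649,
        1.13431227, -0.08220794]), 'joint_velocities': array([ 0.0002512 , -0.00059872, -0.00056574, -0.00128834,  0.00041266,
       -0.00095305,  0.00094833]), 'tau': array([-3.88677608e-04, -5.87938714e+01,  6.41795509e-01, -2.91092652e+01,
       -5.36940701e-02,  1.82587747e-02,  1.43227435e-04]), 'position': array([0.26873572, 0.56373186, 0.23583135]), 'eef_rot': array([-0.68913829,  0.69025286, -0.15602791,  0.15586756]), 'wrist_force': array([-0.27884006, -0.370261  , -0.8308685 ]), 'ft_torque': array([ 0.00556448, -0.02948977, -0.05146614]), 'opening': 0.08768100325668488}
scene [[576.6766818615105, 0.0, 306.50661293044794], [0.0, 576.6766818615105, 240.3361580467025], [0.0, 0.0, 1.0]] [[-0.112877740903659, 0.9936088500868259, -0.0002619878280811944], [0.558472049568561, 0.06322646027827623, -0.8271102614351792], [-0.8218075111966168, -0.09350865066834832, -0.5620396309789975]] [-0.009666367439696427, -0.29516423633584765, 1.6902356978122504]
top [[526.3108849224725, 0.0, 310.35133231054647], [0.0, 526.3108849224725, 235.76158650664323], [0.0, 0.0, 1.0]] [[0.02339788504785066, -0.9997179959318605, 0.004058027263559644], [-0.9963791446384124, -0.023651234399258758, -0.0816652878585332], [0.08173823526914036, -0.0021325387160713504, -0.9966515505299287]] [0.09192898190464407, 0.6014875403195372, 0.9878616852386595]
```

View pics/scene0.png

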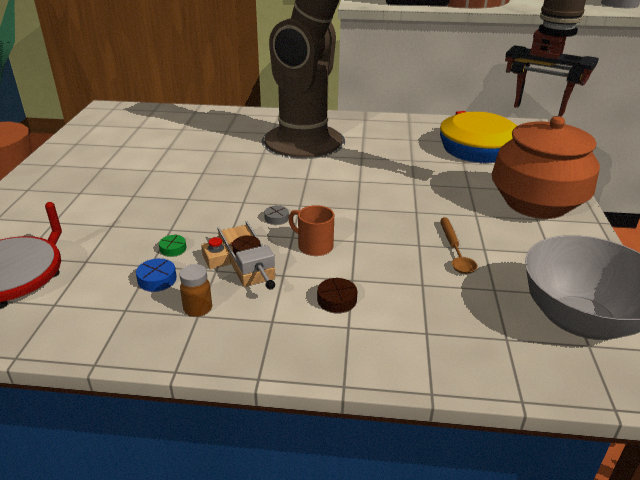

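View pics/top0.png

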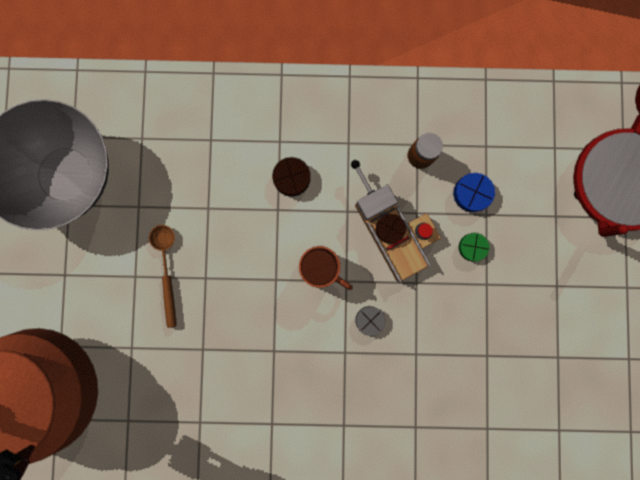

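The top view shows the tray with its brown tablet at about (391,228), the red button at (424,231), the housing at (378,203), and the open end near (412,272), facing the robot.

Look-alikes in the top view:
- Brown disc in the tray at (391,228)
- Bigger brown disc at (291,176)
- Blue disc at (474,193)
- Green disc at (474,247)
- Grey disc at (370,321)

I choose the smaller brown one, in the tray, and will check it in a crop.

```bash
cat > h.py <<'E'
import numpy as np, cv2
def world(d):
    z=d["z_map"]; v,u=np.mgrid[0:480,0:640]; K=d["mtx"]
    c=np.stack([(u-K[0,2])/K[0,0]*z,(v-K[1,2])/K[1,1]*z,z],-1)
    return (c-d["t"])@d["R"]   # R^T (c-t)
def proj(d,X):
    c=d["R"]@np.asarray(X,float)+d["t"]; p=d["mtx"]@c; return p[:2]/p[2]
E
python3 - <<'E'
from h import *
T=dict(np.load("top0.npz")); S=dict(np.load("scene0.npz"))
cv2.imwrite("pics/crop0.png",cv2.resize(T["frame"][140:300,280:500],None,fx=3.6,fy=3.6,interpolation=cv2.INTER_CUBIC))
cv2.imwrite("pics/crop1.png",cv2.resize(S["frame"][190:320,150:350],None,fx=4,fy=4,interpolation=cv2.INTER_CUBIC))
W=world(T)
for u,v in [(391,228),(424,231),(378,203),(410,265),(291,176),(428,152),(320,267),(356,164),(350,286)]:
    print((u,v),W[v,u].round(4))
E
```

```text
(391, 228) [ 0.6148 -0.0443  0.0542]
(424, 231) [ 0.6114 -0.1077  0.0468]
(378, 203) [ 0.6603 -0.0183  0.062 ]
(410, 265) [ 0.5473 -0.0847  0.0319]
(291, 176) [0.7134 0.1461 0.0304]
(428, 152) [ 0.7532 -0.1057  0.0855]
(320, 267) [0.54   0.0858 0.006 ]
(356, 164) [0.7353 0.0229 0.0516]
(350, 286) [0.5052 0.031  0.0601]
```

View pics/crop0.png

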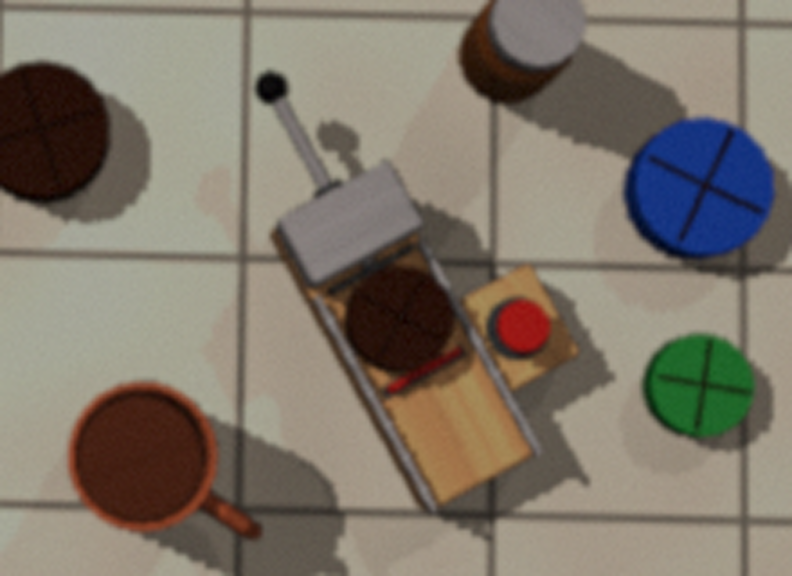

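View pics/crop1.png

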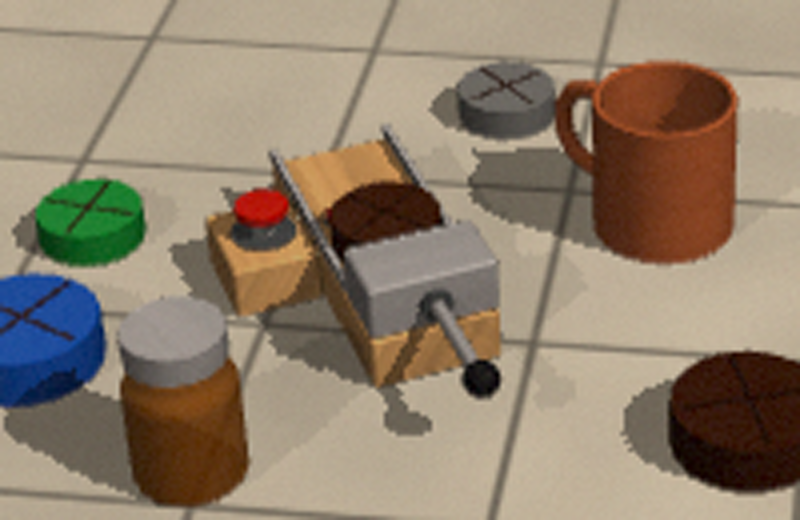

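Crops confirm the choice: the tablet at top (391,228) lies between the ejector and the red catch bar, and is smaller than the brown disc at (291,176). Next I fit the tray pose in both views.

```bash
cat > fit.py <<'E'
from h import *
from scipy.optimize import least_squares
from scipy.spatial.transform import Rotation as R
T=dict(np.load("top0.npz")); S=dict(np.load("scene0.npz"))
c0=lambda u,v:(u/3.6+280-.36,v/3.6+140-.36); c1=lambda u,v:(u/4+150-.375,v/4+190-.375)
def red(d,roi):
    hsv=cv2.cvtColor(d["frame"],cv2.COLOR_BGR2HSV); m=((hsv[...,0]<6)|(hsv[...,0]>174))&(hsv[...,1]>190)&(hsv[...,2]>120)
    k=np.zeros_like(m); x0,y0,x1,y1=roi; k[y0:y1,x0:x1]=m[y0:y1,x0:x1]; v,u=np.nonzero(k); return u.mean(),v.mean(),len(u)
print(red(T,(410,215,440,245)),red(S,(200,230,230,255)))
F=[(T,c0(523,326),(-15,55,48)),(T,c0(437,507),(48,-29.5,34)),(T,c0(535,455),(48,30,34)),
 (T,c0(386,160),(-125,33.5,60)),(T,c0(421,220),(-85,33.5,60)),(T,c0(315,284),(-85,-33.5,60)),(T,c0(276,227),(-125,-33.5,60)),
 (T,c0(400,318),(-50,0,50)),
 (S,c1(261,206),(-15,55,48)),(S,c1(344,263),(-85,33.5,60)),(S,c1(371,304),(-125,33.5,60)),(S,c1(498,262),(-125,-33.5,60)),(S,c1(466,224),(-85,-33.5,60)),
 (S,c1(272,153),(48,31.5,38)),(S,c1(386,129),(48,-31.5,38))]
def tw(p,X): 
    c,s=np.cos(p[2]),np.sin(p[2]); X=np.array(X)/1000.; return np.array([p[0]+c*X[0]-s*X[1],p[1]+s*X[0]+c*X[1],X[2]])
def res(p,F=F): return np.concatenate([proj(d,tw(p,X))-px for d,px,X in F])
if __name__=="__main__":
    for nm,G in (("all",F),("top",F[:8]),("scene",F[8:])):
        r=least_squares(lambda p:res(p,G),[.57,-.07,np.radians(205)],loss="soft_l1"); print(nm,r.x,np.degrees(r.x[2])); print(res(r.x,G).reshape(-1,2).round(1).tolist())
        if nm=="all": np.save("tray.npy",r.x)
    from rig import monitor
    s=monitor.read_state(); q=s["eef_rot"]; M=R.from_quat([q[1],q[2],q[3],q[0]]).as_matrix(); print("tool axes cols\n",M.round(3))
    for d,n in((T,"top"),(S,"scene")):
        W=world(d); ok=(d["z_map"]>0)&(W[...,2]>0.1)&(W[...,2]<.4)
        for a in range(7):
            pass
    W=world(T); A=np.array([.27,.56]);B=np.array([.57,-.08])
    xy=W[...,:2]; t=np.clip(((xy-A)@(B-A))/((B-A)@(B-A)),0,1); dist=np.linalg.norm(xy-(A+t[...,None]*(B-A)),axis=-1)
    for lo in np.arange(0,1,.1):
        m=(t>=lo)&(t<lo+.1)&(dist<.13); print(round(lo,1),W[...,2][m].max().round(3) if m.any() else None,end=" ")
E
python3 fit.py
```

```text
(np.float64(425.1292517006803), np.float64(230.0748299319728), 147) (np.float64(215.24444444444444), np.float64(241.45555555555555), 90)
all [ 0.57348458 -0.06844903  3.66730307] 210.12098838140446
[[-0.3, -0.7], [-0.3, 0.2], [-0.2, -0.5], [-0.0, -0.9], [0.8, 1.0], [-1.1, 0.4], [-0.7, -2.5], [-0.6, -0.8], [-0.5, -0.2], [-1.0, -3.4], [-1.2, -2.4], [0.3, -0.2], [1.0, -1.6], [-0.5, -0.8], [-0.9, -1.1]]
top [ 0.57269568 -0.06920897  3.67076271] 210.3192110210912
[[-0.0, -0.3], [0.2, 0.6], [0.2, -0.2], [0.2, -0.4], [1.0, 1.4], [-0.8, 0.9], [-0.5, -1.9], [-0.3, -0.3]]
scene [ 0.57778284 -0.0664354   3.66370238] 209.9146836233034
[[-0.1, 1.0], [-0.6, -2.1], [-0.9, -1.0], [0.8, 1.2], [1.6, -0.2], [0.1, 0.3], [-0.2, 0.0]]
tool axes cols
 [[ 0.903 -0.001  0.43 ]
 [-0.43  -0.001  0.903]
 [ 0.    -1.    -0.001]]
0.0 0.348 0.1 0.347 0.2 0.007 0.3 0.024 0.4 0.007 0.5 0.007 0.6 0.008 0.7 1.033 0.8 0.084 0.9 0.066
```

```bash
python3 - <<'E'
from fit import *
W=world(S); 
for u,v in [(557,122),(557,145),(500,170),(545,190),(480,125),(597,170),(520,75),(567,110)]: print((u,v),W[v,u].round(3))
W=world(T)
for u,v in [(40,345),(90,390),(40,455),(5,380),(10,465)]: print((u,v),W[v,u].round(3))
p=np.load("tray.npy")
for X in [(3.5,26.75,48),(-13,54,48),(20,-.5,30)]: print(X,tw(p,X))
E
```

```text
(np.float64(425.1292517006803), np.float64(230.0748299319728), 147) (np.float64(215.24444444444444), np.float64(241.45555555555555), 90)
(557, 122) [0.317 0.594 0.214]
(557, 145) [0.359 0.592 0.179]
(500, 170) [0.329 0.493 0.097]
(545, 190) [0.411 0.574 0.096]
(480, 125) [0.028 0.49  0.081]
(597, 170) [0.354 0.692 0.122]
(520, 75) [0.256 0.511 0.294]
(567, 110) [-0.839  1.003 -0.193]
(40, 345) [0.394 0.56  0.128]
(90, 390) [0.313 0.486 0.09 ]
(40, 455) [0.213 0.548 0.127]
(5, 380) [0.346 0.582 0.186]
(10, 465) [0.271 0.484 0.337]
(3.5, 26.75, 48) [ 0.58388108 -0.09334331  0.048     ]
(-13, 54, 48) [ 0.61182785 -0.10863353  0.048     ]
(20, -0.5, 30) [ 0.55593431 -0.0780531   0.03      ]
```

```bash
python3 -m handwheel '[[[0,-0.06,0,0,0,0,0.14],[0.047,-0.07,-0.038,0,8,0,0.14],[0.095,-0.07,-0.076,0,16,0,0.14],[0.142,-0.07,-0.114,0,23,0,0.14],[0.189,-0.07,-0.153,0,31,0,0.14],[0.236,-0.07,-0.191,0,39,0,0.14],[0.284,-0.06,-0.229,0,47,0,0.14],[0.331,-0.05,-0.267,0,54,0,0.14],[0.378,-0.04,-0.305,0,62,0,0.14],[0.425,-0.03,-0.343,0,70,0,0.14],[0.473,-0.02,-0.382,0,78,0,0.14],[0.520,-0.01,-0.420,0,85,0,0.14]]]'
```

```text
clock: 1.6
position: [0.5581, -0.0404, 0.2463]
eef_rot: [0.402, -0.402, 0.582, -0.582]
wrist_force: [0.2, 1.7, -0.0]
opening: 0.05
```

```bash
cat > go.py <<'E'
from fit import *
from rig import monitor
def delta(A,B,ztcp):
    p=np.load("tray.npy"); a=tw(p,(*A,0)); b=tw(p,(*B,0)); m=(a+b)/2; m[2]=ztcp
    z=(a-b)/np.linalg.norm(a-b); y=np.array([0,0,-1.]); M=np.stack([np.cross(y,z),y,z],1)
    s=monitor.read_state(); q=s["eef_rot"]; C=R.from_quat([q[1],q[2],q[3],q[0]])
    print("pos",s["position"].round(4),"target",m.round(4)); print("shift tool mm",(C.inv().apply(m-s["position"])*1000).round(1),"turn deg",np.degrees((C.inv()*R.from_matrix(M)).as_rotvec()).round(2))
    print("sep mm",np.linalg.norm(a-b)*1000, "F",s["wrist_force"].round(2),"open",s["opening"],"t",s["clock"])
E
python3 -c "
from go import *
delta((-13,54),(20,-.5),.16)" | tail -3
```

```text
pos [ 0.5581 -0.0404  0.2463] target [ 0.5839 -0.0933  0.16  ]
shift tool mm [40.5 86.3 42.8] turn deg [-0.    7.98 -0.01]
sep mm 63.712243721281716 F [ 0.16  1.7  -0.03] open 0.05000155088981611 t 1.6
```

```bash
python3 -m handwheel '[[[0.02,0.02,0.021,0,4,0,0.14],[0.0405,0.06,0.043,0,8,0,0.14],[0.0405,0.086,0.043,0,8,0,0.14],[0.0405,0.086,0.043,0,8,0,0.14]]]'; python3 - <<'E'
from go import *
from rig import snapshot
delta((-13,54),(20,-.5),.10)
for n in ("scene","top"):
    d=snapshot(n); np.savez(n+"1.npz",**d)
    r=(330,140,490,300) if n=="top" else (150,150,350,300)
    f=4; cv2.imwrite(f"pics/{n}1.png",cv2.resize(d["frame"][r[1]:r[3],r[0]:r[2]],None,fx=f,fy=f,interpolation=cv2.INTER_CUBIC)[:600])
E
```

```text
clock: 2.1
position: [0.5822, -0.0916, 0.1584]
eef_rot: [0.36, -0.363, 0.609, -0.607]
wrist_force: [0.4, 0.1, 0.6]
opening: 0.0504
(np.float64(425.1292517006803), np.float64(230.0748299319728), 147) (np.float64(215.24444444444444), np.float64(241.45555555555555), 90)
pos [ 0.5822 -0.0916  0.1584] target [ 0.5839 -0.0933  0.1   ]
shift tool mm [ 0.6 58.4  2.5] turn deg [0.24 0.17 0.14]
sep mm 63.712243721281716 F [0.36 0.08 0.57] open 0.050412742224815156 t 2.1
```

View pics/scene1.png

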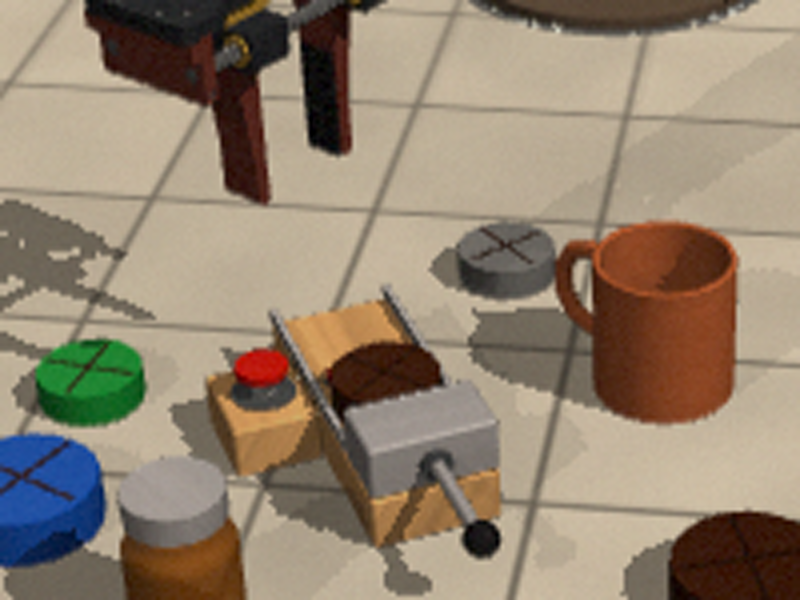

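View pics/top1.png

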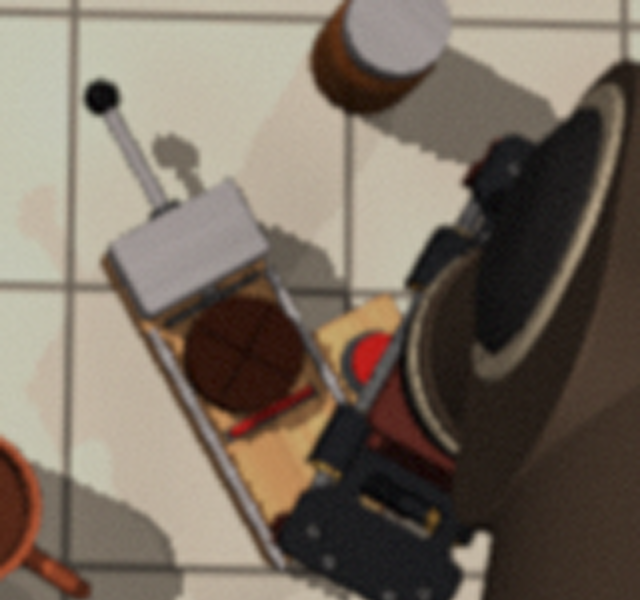

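```bash
python3 - <<'E' | tail -n +2
from go import *
s=monitor.read_state(); q=s["eef_rot"]; C=R.from_quat([q[1],q[2],q[3],q[0]]).as_matrix()
S1=dict(np.load("scene1.npz")); 
im=S1["frame"].copy(); f=6; r=(160,140,260,220); im=cv2.resize(im[r[1]:r[3],r[0]:r[2]],None,fx=f,fy=f,interpolation=cv2.INTER_CUBIC)
for sgn in (1,-1):
  for i in (-10,10):
    for j in (0,13.5):
      X=s["position"]+C@np.array([i,14,sgn*(25.2+j)])/1000; u=proj(S1,X); cv2.circle(im,tuple(int(k) for k in (u-[r[0],r[1]]+.5)*f),3,(0,255,0),-1)
  print(proj(S1,s["position"]+C@np.array([0,14,sgn*32])/1000), s["position"]+C@np.array([0,14,sgn*32])/1000)
cv2.imwrite("pics/f1.png",im)
W=world(S1)
for u,v in [(208,190),(212,195),(213,198),(230,183),(234,183),(229,186)]: print(u,v,W[v,u].round(4), (C.T@(W[v,u]-s["position"])*1000).round(1))
E
```

```text
[210.89238803 198.00888324] [ 0.61204942 -0.10668016  0.14714796]
[232.72883285 184.90430598] [ 0.55578173 -0.07618513  0.14714981]
208 190 [ 0.6098 -0.1114  0.1632] [ 5.3 -2.1 32.2]
212 195 [ 0.6163 -0.1025  0.1565] [-5.7  4.6 33.8]
213 198 [ 0.6158 -0.1013  0.1496] [-6.5 11.5 32.7]
230 183 [ 0.5594 -0.0805  0.1532] [  2.1   8.  -26.8]
234 183 [ 0.5651 -0.0708  0.1568] [ -9.1   4.3 -26.4]
229 186 [ 0.5608 -0.0827  0.147 ] [  3.3  14.1 -24.5]
```

View pics/f1.png

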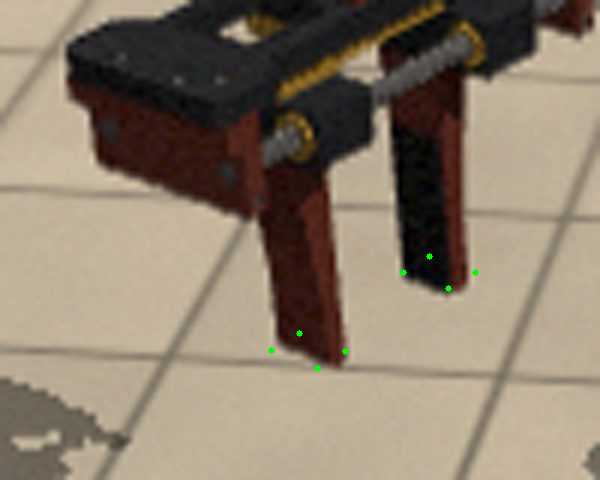

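Finger tips are slimmer than assumed (about 8 mm), so I open to 56 mm and descend to just above the button.

```bash
python3 -m handwheel '[[[0.0,0.03,0.002,0,0,0,0.27],[0.001,0.06,0.002,0,0,0,0.27],[0.001,0.075,0.002,0,0,0,0.27],[0.001,0.075,0.002,0,0,0,0.27],[0.001,0.075,0.002,0,0,0,0.27]]]'; python3 - <<'E'
from go import *
from rig import snapshot
delta((-13,55),(20,1),.07)
for n in ("scene","top"):
    d=snapshot(n); np.savez(n+"2.npz",**d)
    r=(350,200,450,300) if n=="top" else (180,180,280,260)
    f=6; cv2.imwrite(f"pics/{n}2.png",cv2.resize(d["frame"][r[1]:r[3],r[0]:r[2]],None,fx=f,fy=f,interpolation=cv2.INTER_CUBIC)[:600])
E
```

```text
clock: 2.82
position: [0.5859, -0.0936, 0.087]
eef_rot: [-0.362, 0.361, -0.607, 0.608]
wrist_force: [0.4, -0.4, 0.6]
opening: 0.0556
(np.float64(425.1292517006803), np.float64(230.0748299319728), 147) (np.float64(215.24444444444444), np.float64(241.45555555555555), 90)
pos [ 0.5859 -0.0936  0.087 ] target [ 0.5845 -0.0944  0.07  ]
shift tool mm [ 1.5 17.  -0.8] turn deg [-0.1  -0.03 -0.05]
sep mm 63.28506932918691 F [ 0.44 -0.44  0.55] open 0.05561066821459989 t 2.825
```

View pics/scene2.png

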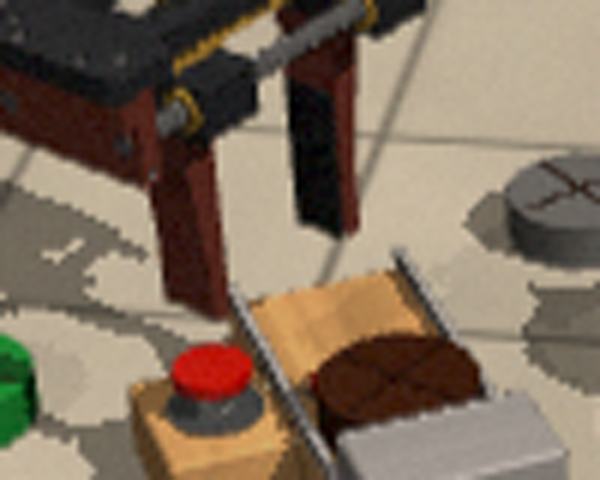

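View pics/top2.png

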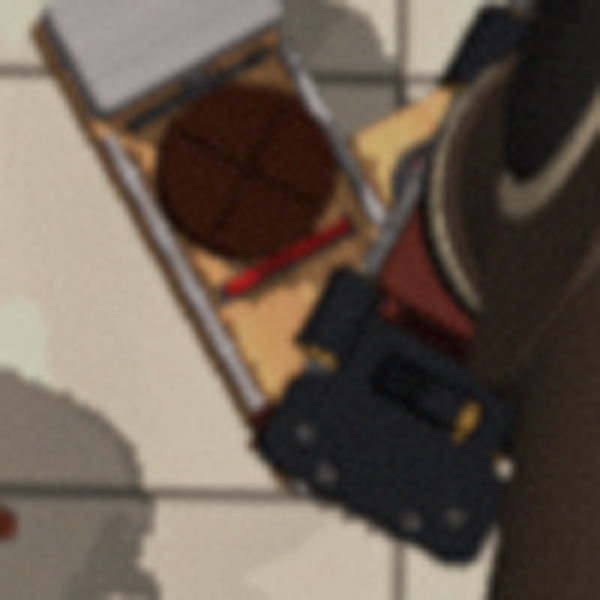

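The scene crop shows one fingertip at (200,315) heading down onto the red button at (212,370). The other fingertip, at (330,235), is over the lane ahead of the tablet.

```bash
python3 -m handwheel '[[[0.001,0.012,-0.001,0,0,0,0.27],[0.0015,0.019,-0.001,0,0,0,0.27],[0.0015,0.019,-0.001,0,0,0,0.27],[0.0015,0.019,-0.001,0,0,0,0.27]]]'; python3 - <<'E'
from go import *
from rig import snapshot
delta((-13,55),(20,1),.05)
d=snapshot("scene"); np.savez("scene3.npz",**d); r=(180,180,280,260)
s=monitor.read_state(); q=s["eef_rot"]; C=R.from_quat([q[1],q[2],q[3],q[0]]).as_matrix()
f=6; im=cv2.resize(d["frame"][r[1]:r[3],r[0]:r[2]],None,fx=f,fy=f,interpolation=cv2.INTER_CUBIC)
cv2.imwrite(f"pics/scene3.png",im)
E
```

```text
clock: 3.42
position: [0.5834, -0.0945, 0.0665]
eef_rot: [0.361, -0.362, 0.608, -0.608]
wrist_force: [-0.0, -0.6, 0.6]
opening: 0.056
(np.float64(425.1292517006803), np.float64(230.0748299319728), 147) (np.float64(215.24444444444444), np.float64(241.45555555555555), 90)
pos [ 0.5834 -0.0945  0.0665] target [ 0.5845 -0.0944  0.05  ]
shift tool mm [-0.6 16.5  0.9] turn deg [ 0.01 -0.04  0.01]
sep mm 63.28506932918691 F [-0.05 -0.64  0.6 ] open 0.05596871715999983 t 3.425
```

View pics/scene3.png

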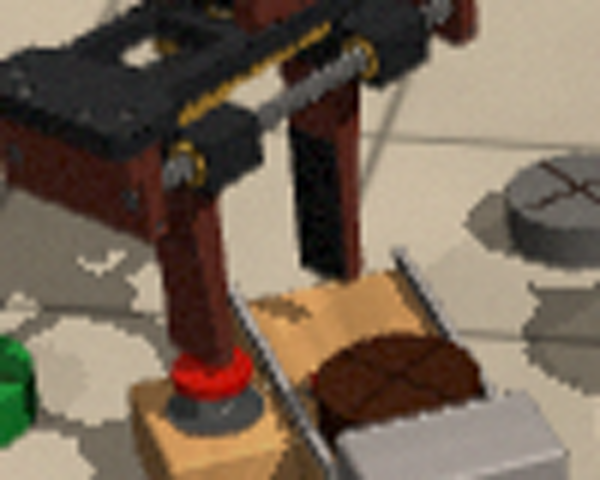

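```bash
python3 - <<'E' | tail -n +2
from go import *
d=dict(np.load("scene3.npz")); p=np.load("tray.npy")
for X in [(20,1,52),(10,1,52),(30,1,52),(-13,55,52),(48,0,30)]: print(X,((proj(d,tw(p,X))-[180,180]+.5)*6).round())
W=world(d); c,s=np.cos(p[2]),np.sin(p[2])
for u,v in [(315,268),(325,274),(350,270),(345,275),(190,345),(210,355)]:
    w=W[int(v/6+180),int(u/6+180)]; e=w[:2]-p[:2]; print((u,v),(np.array([c*e[0]+s*e[1],-s*e[0]+c*e[1],w[2]])*1000).round(1))
E
```

```text
(20, 1, 52) [330. 273.]
(10, 1, 52) [338. 287.]
(30, 1, 52) [321. 259.]
(-13, 55, 52) [206. 356.]
(48, 0, 30) [313. 285.]
(315, 268) [22.5  5.4 54.1]
(325, 274) [13.1  3.8 56.7]
(350, 270) [11.7 -4.4 55.4]
(345, 275) [10.6 -1.9 56.7]
(190, 345) [-13.5  60.6  58.2]
(210, 355) [-20.4  54.4  55.9]
```

```bash
for k in 1; do python3 -m handwheel '[[[0,0.003,0,0,0,0,0.27],[0,0.004,0,0,0,0,0.27],[0,0.004,0,0,0,0,0.27]]]'; python3 -m handwheel '[[[0,0.001,0,0,0,0,0.27],[0,0.001,0,0,0,0,0.27]]]';python3 -m handwheel '[[[0,0.001,0,0,0,0,0.27],[0,0.001,0,0,0,0,0.27]]]';done
```

```text
clock: 3.85
position: [0.5834, -0.0943, 0.0626]
eef_rot: [0.362, -0.362, 0.608, -0.608]
wrist_force: [-0.5, -0.1, 0.5]
opening: 0.0557
clock: 4.1
position: [0.5835, -0.0944, 0.0619]
eef_rot: [-0.362, 0.361, -0.608, 0.608]
wrist_force: [-0.7, 0.3, 3.2]
opening: 0.0559
clock: 4.35
position: [0.5835, -0.0944, 0.0607]
eef_rot: [-0.362, 0.362, -0.608, 0.608]
wrist_force: [-0.8, 0.2, 3.9]
opening: 0.0558
```

```bash
python3 -m handwheel '[[[0,0.006,0,0,0,0,0.27],[0,0.0095,0,0,0,0,0.27],[0,0.0095,0,0,0,0,0.27],[0,0.0095,0,0,0,0,0.27],[0,0.0095,0,0,0,0,0.27],[0,0.0095,0,0,0,0,0.27],[0,0.0095,0,0,0,0,0.27],[0,0.0095,0,0,0,0,0.27],[0,0.0095,0,0,0,0,0.27],[0,0.0095,0,0,0,0,0.27],[0,0.0095,0,0,0,0,0.27],[0,0.0095,0,0,0,0,0.27]]]'; python3 - <<'E'
from go import *
from rig import snapshot
delta((-13,55),(20,1),.0515)
for n in ("scene","top"):
    d=snapshot(n); np.savez(n+"4.npz",**d)
    r=(350,200,450,300) if n=="top" else (180,180,280,260)
    f=6; cv2.imwrite(f"pics/{n}4.png",cv2.resize(d["frame"][r[1]:r[3],r[0]:r[2]],None,fx=f,fy=f,interpolation=cv2.INTER_CUBIC)[:600])
E
```

```text
clock: 5.85
position: [0.5835, -0.0945, 0.0513]
eef_rot: [-0.362, 0.362, -0.607, 0.608]
wrist_force: [-2.0, 0.6, 5.9]
opening: 0.0558
(np.float64(425.1292517006803), np.float64(230.0748299319728), 147) (np.float64(215.24444444444444), np.float64(241.45555555555555), 90)
pos [ 0.5835 -0.0945  0.0513] target [ 0.5845 -0.0944  0.0515]
shift tool mm [-0.6 -0.2  0.9] turn deg [-0.01 -0.01  0.01]
sep mm 63.28506932918691 F [-1.99  0.57  5.91] open 0.055828735413196565 t 5.85
```

View pics/scene4.png

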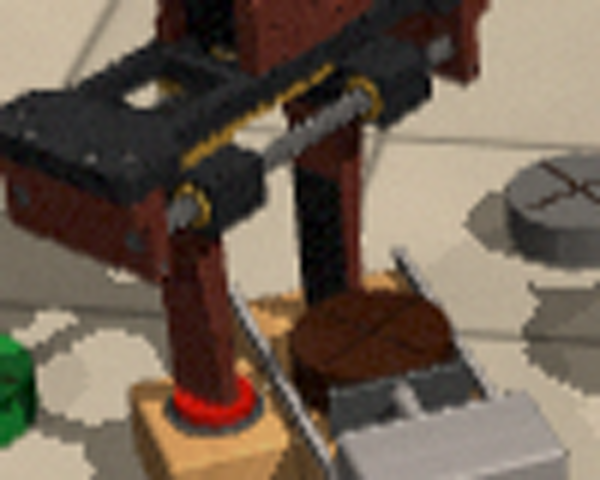

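View pics/top4.png

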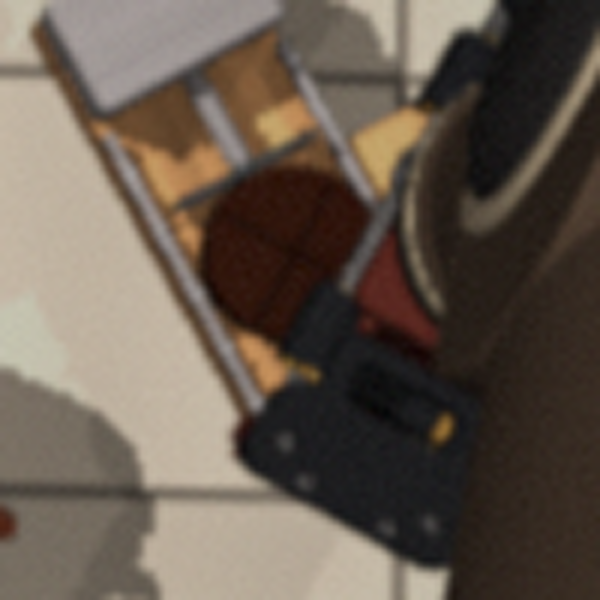

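The button is down in the scene crop (215,405). The tablet has popped and rests against the lane finger, at about (370,335) in the scene crop and (285,250) in the top crop. Next I check that it is still and flat.

```bash
python3 -m handwheel '[[[0,0,0,0,0,0,0.27],[0,0,0,0,0,0,0.27],[0,0,0,0,0,0,0.27],[0,0,0,0,0,0,0.27]]]'; cat > tab.py <<'E'
from go import *
from rig import snapshot
import sys
p=np.load("tray.npy"); c,s=np.cos(p[2]),np.sin(p[2]); k=sys.argv[1]
prev={"top":"top4.npz","scene":"scene4.npz"}
for n in ("top","scene"):
    d=snapshot(n); np.savez(f"{n}{k}.npz",**d); W=world(d); e=W[...,:2]-p[:2]
    L=np.stack([c*e[...,0]+s*e[...,1],-s*e[...,0]+c*e[...,1],W[...,2]],-1)*1000
    hsv=cv2.cvtColor(d["frame"],cv2.COLOR_BGR2HSV)
    m=(abs(L[...,0]+20)<45)&(abs(L[...,1])<29)&(abs(L[...,2]-50)<5)&(hsv[...,2]<90)&(d["z_map"]>0)&(hsv[...,1]>90)
    m=cv2.morphologyEx(m.astype(np.uint8),cv2.MORPH_OPEN,np.ones((3,3)))>0
    P=L[m]; A=np.c_[P[:,:2],np.ones(len(P))]; co=np.linalg.lstsq(A,P[:,2],rcond=None)[0]
    print(n,len(P),"x",P[:,0].min().round(1),P[:,0].max().round(1),"y",P[:,1].min().round(1),P[:,1].max().round(1),"z",P[:,2].mean().round(1),"slopes",co[:2].round(3))
    o=dict(np.load(prev[n])); x=cv2.absdiff(o["frame"],d["frame"]).max(-1); print(" change in crop",(x[200:300,350:450] if n=="top" else x[180:260,180:280]).max(), (x[200:300,350:450] if n=="top" else x[180:260,180:280]).mean().round(2))
st=monitor.read_state(); print(st["clock"],st["position"].round(4),st["wrist_force"].round(2),st["ft_torque"].round(3),st["opening"])
E
python3 tab.py 5 | tail -n +2
```

```text
clock: 6.45
position: [0.5835, -0.0944, 0.0513]
eef_rot: [-0.362, 0.362, -0.607, 0.608]
wrist_force: [-1.6, -0.1, 5.8]
opening: 0.0558
top 532 x -46.3 1.5 y -27.0 26.4 z 50.6 slopes [0.008 0.007]
 change in crop 10 2.46
scene 332 x -45.4 14.0 y -28.4 26.1 z 49.2 slopes [-0.009 -0.002]
 change in crop 23 3.93
6.55 [ 0.5835 -0.0945  0.0513] [-2.01 -0.42  5.53] [-0.145  0.283  0.211] 0.05557565641176545
```

The tablet is still and flat: centre x ≈ -18 mm, y ≈ 0, top at z ≈ 50 mm. The wrist moment about vertical (0.21 N·m) matches the ejector's push of about 4.5 N on the lane finger. I'm handing it in.

```bash
python3 -c "
from rig import sign_off
print(sign_off())"
```

```text
the job is handed in; nothing more can be done
None
```

I pressed the red button with one finger and held it down while the other finger, already in the lane, stopped the popped tablet. I handed the job in at about 6.6 s; `sign_off()` gave no verdict.

**Last checks:**
- **Button:** it was held about 10.5 mm down. I got this from the fingertip height after first contact at 48 mm, with about 5.7 N upward on the wrist.
- **Tablet position:** its centre was at about x = -18 mm, y ≈ 0, so it had popped about 32 mm and was well short of the open end.
- **Flat and still:** its top was at 49–51 mm with slopes under 0.01. It stayed put between two pictures 0.6 s apart, with only image noise differing.
- **Finger contact:** I did not measure this directly. The net sideways wrist force was only about 2 N, less than the ejector's push of about 4.5 N. I put the difference down to friction at the button finger, and the 0.21 N·m wrist moment about the vertical fits that.
- **Tray pose:** the two camera fits disagreed by about 5 mm in x. I used the combined fit, which matched the contact height and where the tablet stopped.
- **Mug, jar and spoon:** I did not measure them again at the end. Nothing in the moves or pictures suggested they were touched.

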